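Reassemble and reload the rotating makeup organiser

TASK

The rotating organiser is back from its wash: turn its deck so that the rail points straight at the front, slide the nail polish rack onto the rail until it clicks home, and stand every nail polish bottle in a well of the rack. Once the rack is home, lift the top tier out of the toothbrush cup and, since the hole in the hub is hidden under the rubber seal, sweep its stem over the hub until it drops in and the tier stands upright on its shoulder. Leave the cup standing and the other toiletries where they are, and leave the rail facing the front.

Things in the scene. Friction and masses are not known exactly. Their poses are not given: they have to be found in the camera images.
- base: organiser's round black plinth, 220 mm across; never moves. The point is on the turning axis at slab level. The deck's top is 18 mm up; in its middle a fixed hub, 86 mm across, rises to 42 mm. The hub is topped by a 0.6 mm black rubber dust seal that looks solid but lets a stem through without resistance
- hub_top (a point): centre of the hub's hard flat plate (42 mm above the slab, just under the seal), on the turning axis. Out of sight in the plate is one blind hole for the tier's stem: 14 mm wide, 1 mm bevel, 20 mm deep, its centre up to 5 mm off this point along x and up to 5 mm along y, different at each start: it must be felt for. Flat for 20 mm round this point; does not turn
- deck (a joint): turn of the frosted acrylic deck (disc 270 mm across, top 18 mm above the slab), rad, anticlockwise from above; at 0 its rail points at the front, the robot's side (-x). Drag 0.25 N m, stays where left, stops at +-1.3. A lipstick block and a brush pot (to 165 mm above the slab) are fixed on the half away from the rail
- deck_knob (a point): top centre of the steel finger knob for turning the deck: upright, 14 mm across, 32 mm tall, 112 mm from the axis, 90 degrees clockwise from the rail seen from above (on the +y side at joint value 0)
- rail_home (a point): on the deck's top, 79 mm from the axis: the rack's origin comes here when home. x points along the rail to the hub (the way the rack slides on), z up. Aluminium T rail from 21 mm before this point to a stop about 1 mm past the rack's home face. Spring balls in both sides snap into notches of the rack's channel at home; pushing past them takes about 5 to 12 N
- rail_mouth (a point): the rail's outer end, on the deck's top, 100 mm from the axis; axes as rail_home. The deck goes on 35 mm outward of it. Rail head 28 mm wide, 6.5 to 13.5 mm above the deck, on a 12 mm web; its first 8 mm is a slimmer nose (20 mm wide, 8 to 12 mm above the deck)
- rack: loose clear acrylic rack, 45 (x) by 164 (y) mm, walls to 43 mm, 0.22 kg; origin at centre of underside, z up. Under its middle a channel runs along x (31 mm wide, 15 mm high, 17 mm between lips that pass under the rail head; 1.5 mm side play, 2 mm up and down); its flared mouth, at +x, goes onto the rail first, the rack standing on the deck
- rack_tab (a point): top centre of the rack's upright aluminium carrying tab, at x = +22.5 mm, 80 mm above the underside; 10 mm thick (x), 32 mm wide (y); axes as the rack's
- well0 (a point): floor centre of the rack's well on its +y side: 36 mm square inside, floor 19 mm above the rack's underside, walls 24 mm above the floor, 4 mm thick; axes as the rack's
- well1 (a point): the same of the next well towards -y (wells stand in a row along y, 40 mm apart, two to each side of the tab)
- well2 (a point): the same of the third well
- well3 (a point): the same of the last well, on the -y side
- cup: loose white ceramic toothbrush cup, 76 mm across the rim, 105 mm tall, 0.35 kg; origin at the centre of its underside. At the start the tier drains in it, stem down, tray resting on the rim
- tier: loose top tier, 0.22 kg; origin at its stem's tip, z up. Steel stem 12 mm thick, 1.5 mm bevel at the tip; a shoulder 26 mm across, 18 mm above the tip, rests on the hub's plate when the stem is in its hole; clear round tray, 100 mm across, underside 83 mm and rim 101 mm above the tip; an upright steel tab in its middle
- tier_tab (a point): top centre of the tier's tab, 140 mm above the stem's tip; 10 mm thick along the tier's x, 30 mm wide along its y, free for 52 mm above the tray's floor
- polish0: nail polish bottle (two to four are present; all alike): square amber glass body 30 mm wide, 40 mm tall, with an upright round black cap 15 mm across from 42 to 76 mm; 0.075 kg; origin at the centre of its underside, x and y square to its sides
- polish1: nail polish bottle (two to four are present; all alike): square amber glass body 30 mm wide, 40 mm tall, with an upright round black cap 15 mm across from 42 to 76 mm; 0.075 kg; origin at the centre of its underside, x and y square to its sides
- polish2: nail polish bottle (two to four are present; all alike): square amber glass body 30 mm wide, 40 mm tall, with an upright round black cap 15 mm across from 42 to 76 mm; 0.075 kg; origin at the centre of its underside, x and y square to its sides
- polish3: nail polish bottle (two to four are present; all alike): square amber glass body 30 mm wide, 40 mm tall, with an upright round black cap 15 mm across from 42 to 76 mm; 0.075 kg; origin at the centre of its underside, x and y square to its sides
- jar: bystander: cream jar, 54 mm across, 42 mm tall; origin at the centre of its underside
- perfume: bystander: perfume bottle, 34 by 60 mm, 103 mm tall; origin at the centre of its underside
- pump: bystander: soap pump, 64 mm across, 168 mm tall; origin at the centre of its underside
- curler: bystander: steel lash curler lying flat, about 95 by 75 mm, 24 mm tall; origin at the centre of its underside
- brush: bystander: black plastic hairbrush lying flat, 190 by 52 mm, 26 mm tall; origin at the centre of its underside
There are look-alikes about, which are no part of the job. What is shaped like the rack but green or orange is not meant. What is shaped like the cup but purple is not meant.

How it is judged (in metres and radians):
On the way, in this order (a step that is already met when the one before it is completed fails the run):
1. the rack is clicked home on the rail (x of rack in the frame of rail_home between -0.003 and 0.003 m and y of rack in the frame of rail_home between -0.004 and 0.004 m and z of rack in the frame of rail_home between -0.003 and 0.004 m and angle between the x axis of rack and the x axis of rail_home, either way round below 0.08 rad), for 0.2 s.
2. the tier's stem has dropped into the hidden hole, after the rack is home (z of tier in the frame of base between 0.017 and 0.029 m and horizontal distance between tier and base below 0.012 m and angle between tier's own z axis and vertical below 0.09 rad), for 0.2 s.
At the end, for the whole second after the job is handed in: rack within 3 mm of home on the rail; tier's stem in the hole (shoulder within 5 mm of the plate, upright to 0.09 rad); every bottle present upright in a well of the rack (0.15 rad); deck within 0.15 rad of facing the front; cup upright; all at rest (all of step 1 and all of step 2 and x of polish0 in the frame of rack between -0.01 and 0.01 m and y of polish0 in the frame of rack between -0.07 and 0.07 m and z of polish0 in the frame of rack between 0.014 and 0.025 m and angle between each of polish0, polish1, polish2, polish3's own z axis and vertical below 0.15 rad and linear speed of each of polish0, polish1, polish2, polish3, rack, tier, cup below 0.03 m/s and x of polish1 in the frame of rack between -0.01 and 0.01 m and y of polish1 in the frame of rack between -0.07 and 0.07 m and z of polish1 in the frame of rack between 0.014 and 0.025 m and x of polish2 in the frame of rack between -0.01 and 0.01 m and y of polish2 in the frame of rack between -0.07 and 0.07 m and z of polish2 in the frame of rack between 0.014 and 0.025 m and x of polish3 in the frame of rack between -0.01 and 0.01 m and y of polish3 in the frame of rack between -0.07 and 0.07 m and z of polish3 in the frame of rack between 0.014 and 0.025 m and value of joint deck between -0.15 and 0.15 rad and angle between cup's own z axis and vertical below 0.2 rad); the robot touches nothing.
It fails at once if a bystander is pushed more than 30 mm from its place (distance of any of jar, perfume, pump, curler, brush from where it was at the start of the episode above 0.03 m).
It fails at once if a bystander or the cup is tipped over (angle between any of jar, perfume, pump, curler, brush, cup's own z axis and vertical above 0.5 rad).
Of polish0, polish1, polish2, polish3 only 2 to 4 are there at a start; the rules pass over those that are not, and their reading is None.
At some moment in a run one of polish0, polish1, polish2, polish3 may be knocked a few centimetres aside while the robot is not near it.
It also fails if it takes over 210 s, if anything falls off the work surface, if the arm or the gripper's body presses on something with over 40 N, if the wrist force passes 120 N, or if a joint passes its speed limit or range.

ROBOT

A 6-joint arm with a two-finger parallel gripper is mounted at the origin on the work surface. World frame = base frame: x ahead of the robot, y to its left, z up, the work surface at z = 0. Lengths are in mm, angles in rad, forces in N, time in s.
With the tool pointing down it reaches from about 350 to 975 mm from the base axis. Payload 7.1 kg.
Tool frame: the origin (TCP) lies at the very end of the fingers, on their centre line; the grasp point (between the pads) lies 19 mm behind it; z points along the fingers, y is the line along which they close (so a half turn about z gives the same grasp; the last joint's range is limited). The gripper opens to 88 mm and grips with 3 to 60 N. Pads are 20 mm wide; open, the fingers measure 115 mm over their backs; the gripper's body (75 mm by 178 mm) begins 61 mm behind the grasp point.
Start: joints at [1.184, 0.423, 1.63, -0, 1.089, -0.019], TCP at [224.695, 583.195, 196.775] pointing down, gripper open.
Joint ranges: [-3, 3], [-0.9, 2.11], [0.09, 2.58], [-1.31, 4.45], [0.11, 2.69], [-2.54, 2.54]. Speed limits (rad/s): [2.39, 2.39, 3.01, 3.14, 3.14, 3.14].

INTERFACE

Orientations are given as a rotation vector (axis times angle).
In Python, from workcell import get_obs, get_image, job, models gives the robot as it stands.
- The arm moves only by the tool jog_arm, never from a script. Its argument "increments" is one flat list of numbers, 7 for each row, row after row: the turn, a rotation vector about the tool's x, y, z in degrees, then the shift along the tool's x, y, z in mm, then the opening in per cent of the stroke, from 0 (shut) to 100 (fully open). A call has 1 to 12 rows; each row shifts and turns the commanded pose from where the row before left it, along the tool's axes as they then stand; what a row does not reach is not made up. A row lasts 1/8 s, in which the tool goes at most 62.5 mm and 10.7 degrees, less where a joint would pass 70% of its speed; a pose out of reach is approached as far as the arm can. A call is refused whole if a number of a shift passes 62.5 or a number of a turn 10.7, either way. A call with a gripper value outside its range is refused whole. The fingers move at their own pace and stop on an object; the grip force is fixed at half the most. Time passes only in rows, so rows that do not move let the fingers close. It gives the time, the measured TCP pose, the force, the opening and the grip force at its end, in the units of the state.
- get_obs(): the state, without advancing time (a new reading comes with each control period).
- get_image(name): name is "scene" or "top"; returns a dict with "pixels" (384x512x3 uint8, blue, green, red), "depth" (384x512 float32, mm along the optical axis (not along the pixel's ray), 0 where there is no reading), "fx", "fy", "cx", "cy" (pixels), "cam_to_world" (4x4, takes a point from camera to world coordinates). Camera axes: x right, y up, looking along -z (the intrinsics and any distortion apply to the point x, -y, -z); pixel columns grow to the right and rows downward; lengths in mm; the calibration is good to about 2 mm. A picture is of the moment at which its call begins.
- job.close_job(): hands the job in; it is judged then, once.
Trained networks look in the newest picture that a camera, given by its name, has taken for a name from the list of things; names that differ only in an ending like _2 or _b are one class to them, and where a whole thing is asked for, a point or a joint stands for the part that bears it (a point fixed in the world has none). Each returns a list of dicts, best first, with "p" (0 to 1); they miss things now and then, are a little off and sometimes report something else, mostly with a low value. They report only what shows in the picture. A call takes as long as a camera call. They do not tell look-alikes from the thing itself.
- models.look_for(target, camera): "centre" ([x, y, z] in mm, in world coordinates, good to about 4 mm: the middle of the surface that is visible of it).
- models.regions_of(target, camera): "region" (384x512 bool, what is visible of it).
The state is a dict: "t": time; "qpos": joint angles; "qvel": joint speeds; "joint_torque": joint torques, N m; "ee_pos": TCP position; "orientation": TCP orientation; "ft_force": force on the tool from outside, world axes, zero at the start; "moment": the same for the moment, N m; "width": finger opening in mm; "grasp_force": force on a finger pad.
Only numpy, scipy, OpenCV 4.12 (cv2) and the standard library are available. Lean on these libraries where they do the work, as an engineer would, in place of code of your own. Each camera call takes 0.05 s, during which the arm holds its last target. There are 200 camera calls.

## Working session

There is one attempt and no reset: what is moved stays moved. The work goes in short steps, Python scripts to look and compute and a tool call to move; the robot and the scene stay as the last step left them, time stands still between calls to the robot, and variables do not carry over. Pictures are saved under pics/ and viewed, at most 14 in all, crops included, and the job is handed in when it is done.

Besides the shell and the picture viewer there is one more tool, called as name(argument=value, ...) on one line, values as JSON. jog_arm: Moves the arm, as the interface text tells. Its arguments: {"type":"object","properties":{"increments":{"type":"array"}},"required":["increments"]}

```bash
mkdir -p pics; ls
cat > h.py <<'E'
import numpy as np, cv2
from workcell import get_obs, get_image, job, models
def pts(im):
    d=im["depth"]; v,u=np.indices(d.shape)
    x=(u-im["cx"])/im["fx"]*d; y=(v-im["cy"])/im["fy"]*d
    P=np.stack([x,-y,-d,np.ones_like(d)],-1)@np.array(im["cam_to_world"]).T
    P=P[...,:3]; P[d<=0]=np.nan
    return P
def proj(im,p):
    c=np.linalg.inv(np.array(im["cam_to_world"]))@np.r_[p,1]
    return im["fx"]*c[0]/-c[2]+im["cx"], im["fy"]*-c[1]/-c[2]+im["cy"]
E
python3 - <<'E'
from h import *
for n in ["scene","top"]:
    im=get_image(n); cv2.imwrite(f"pics/{n}0.png",cv2.resize(im["pixels"],(800,600)))
    print(n,im.get("distortion"),im.keys(),np.round(im["cam_to_world"],3).tolist(),im["fx"])
    for t in ["base","deck","deck_knob","rail_mouth","rack","rack_tab","cup","tier","tier_tab","polish0","jar","perfume","pump","curler","brush"]:
        try:
            for r in models.look_for(t,n)[:6]:
                print(t,round(r["p"],2),np.round(r["centre"]).tolist(),np.round(proj(im,r["centre"])).tolist())
        except Exception as e: print(t,e)
print(get_obs())
E
```

```text
pics
scene None dict_keys(['pixels', 'depth', 'fx', 'fy', 'cx', 'cy', 'cam_to_world']) [[0.887, -0.303, 0.349, 884.976], [0.462, 0.596, -0.656, -723.844], [-0.009, 0.744, 0.669, 866.187], [0.0, 0.0, 0.0, 1.0]] 369.78630589182444
base 0.91 [642.0, -35.0, 18.0] [293.0, 242.0]
base 0.64 [412.0, 397.0, 40.0] [283.0, 142.0]
base 0.55 [754.0, -289.0, 73.0] [296.0, 317.0]
base 0.3 [577.0, -314.0, 32.0] [226.0, 304.0]
deck 0.63 [654.0, -40.0, 16.0] [296.0, 244.0]
deck 0.51 [644.0, -38.0, 17.0] [293.0, 242.0]
deck 0.51 [358.0, 31.0, 17.0] [223.0, 199.0]
deck 0.16 [553.0, 265.0, 52.0] [304.0, 169.0]
deck_knob 0.6 [654.0, -42.0, 17.0] [296.0, 245.0]
deck_knob 0.5 [403.0, -432.0, 10.0] [143.0, 318.0]
deck_knob 0.38 [393.0, -308.0, 40.0] [168.0, 273.0]
rail_mouth 0.74 [654.0, -45.0, 20.0] [295.0, 245.0]
rail_mouth 0.59 [741.0, 254.0, 91.0] [357.0, 177.0]
rail_mouth 0.55 [549.0, 265.0, 52.0] [303.0, 168.0]
rack 0.96 [353.0, -141.0, 35.0] [192.0, 228.0]
rack 0.88 [575.0, -316.0, 29.0] [225.0, 305.0]
rack 0.88 [220.0, -305.0, 34.0] [121.0, 250.0]
rack 0.57 [542.0, 298.0, 111.0] [306.0, 149.0]
rack_t
[... 2357 characters left out ...]
 -299.0, 18.0] [357.0, 171.0]
{'t': 1.6, 'qpos': array([ 1.18399493e+00,  4.23061510e-01,  1.62991406e+00,  1.24335159e-06,
        1.08857319e+00, -1.89775958e-02]), 'qvel': array([-0.0024379 ,  0.00096137,  0.00080711,  0.00061939,  0.00136798,
       -0.001058  ]), 'joint_torque': array([ 8.78140236e-04, -5.44564998e+01, -2.74044353e+01,  6.44566468e-02,
        1.68490171e-02, -8.44441274e-05]), 'ee_pos': array([224.69917075, 583.198554  , 196.79357771]), 'orientation': array([5.74524165e-01, 3.08860447e+00, 6.78806909e-05]), 'ft_force': array([-0.06699666, -0.44920406,  0.04007576]), 'moment': array([-0.02565561,  0.03443301,  0.01383986]), 'grasp_force': 0.0, 'width': 87.9664494385174}
```

View pics/scene0.png

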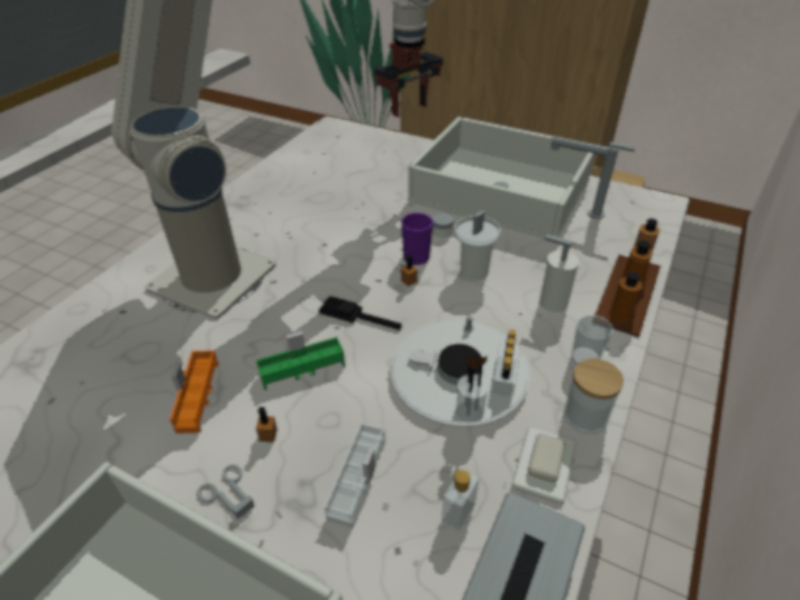

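View pics/top0.png

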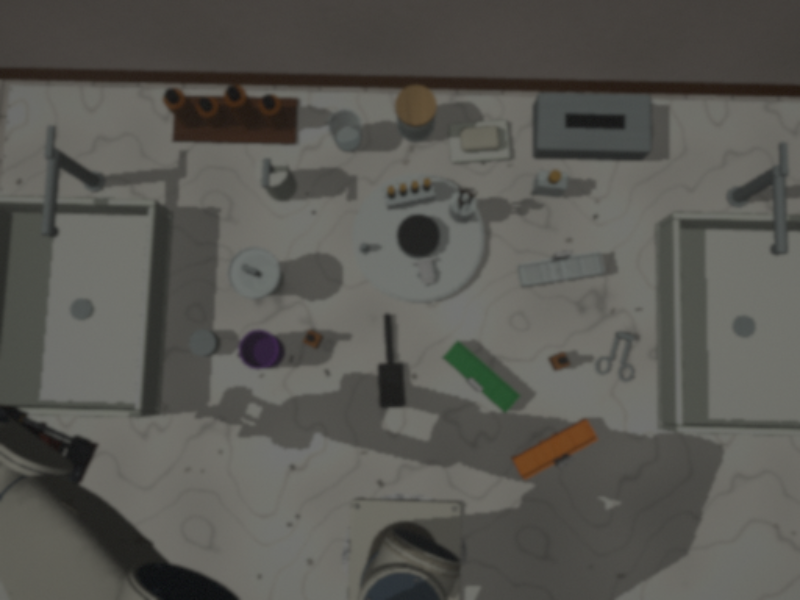

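The top picture shows three rack-shaped things: clear at (562,268), green at (482,375) and orange at (555,448). It also shows two cups: white with the tier at (256,272) and purple at (262,349). The clear rack and the white cup fit the description. Two bottles are visible, at (313,339) and (560,360), and the deck is turned a little anticlockwise. An enlarged crop will confirm this while I measure.

Run:
```python
from h import *
T=get_image("top"); S=get_image("scene")
a=T["pixels"][100:250,140:400]; a=cv2.convertScaleAbs(cv2.resize(a,(780,450),interpolation=cv2.INTER_CUBIC),alpha=1.8)
cv2.imwrite("pics/crop1.png",a)
def box(c):  # box in world x0,x1,y0,y1,z0,z1
    out=[]
    for im in (S,T):
        P=pts(im).reshape(-1,3); m=(P[:,0]>c[0])&(P[:,0]<c[1])&(P[:,1]>c[2])&(P[:,1]<c[3])&(P[:,2]>c[4])&(P[:,2]<c[5])
        out.append(P[m])
    return out
def rep(n,c):
    for k,p in zip("ST",box(c)):
        if len(p)<3: print(n,k,len(p)); continue
        r=cv2.minAreaRect(p[:,:2].astype(np.float32))
        print(n,k,len(p),"mean",p.mean(0).round(1),"min",p.min(0).round(1),"max",p.max(0).round(1),"rect",np.round(r[0],1),np.round(r[1],1),round(r[2],1))
rep("hub",(560,730,-90,60,36,48))
rep("knob",(540,700,70,130,38,60))
rep("rail",(500,600,-100,20,26,36))
rep("rackwall",(520,640,-400,-200,30,50))
rep("racktab",(520,640,-400,-200,60,90))
rep("racktabtop",(520,640,-400,-200,75,90))
rep("cuprim",(470,610,220,370,95,112))
rep("tray",(470,610,220,370,113,140))
rep("ttabtop",(470,610,220,370,142,190))
rep("A body",(380,460,150,230,20,42)); rep("A cap",(380,460,150,230,60,85))
rep("B body",(350,440,-340,-260,20,42)); rep("B cap",(350,440,-340,-260,60,85))
rep("pot",(560,800,-140,100,90,200))
```

```text
hub S 446 mean [631.2 -18.4  43.3] min [568.7 -58.3  36.1] max [729.8  30.1  47.5] rect [655.3 -23.7] [ 88.7 150.7] 67.3
hub T 598 mean [636.5 -13.6  42. ] min [584.4 -90.   36. ] max [712.1  49.4  47.9] rect [648.7 -29.9] [125.7 126.8] 17.5
knob S 22 mean [607.7  93.   46.4] min [601.6  87.3  38.3] max [613.5 103.8  52. ] rect [607.   94.3] [10.  16.4] 25.6
knob T 19 mean [607.6  94.4  48.2] min [600.9  87.7  41. ] max [614.6 100.6  53.8] rect [607.6  94.8] [13.8 11.7] 39.3
rail S 138 mean [563.3 -31.7  32.1] min [533.4 -49.8  26.4] max [597.2  -4.5  35.9] rect [565.  -34.5] [55.4 44.9] 23.7
rail T 146 mean [566.1 -30.7  31. ] min [514.9 -95.2  26. ] max [597.7  19.8  36. ] rect [552.3 -37.9] [106.9  86.4] 84.1
rackwall S 611 mean [ 575.8 -308.7   40.7] min [ 537.6 -387.2   30.1] max [ 611.2 -218.7   49.6] rect [ 576.8 -301.3] [ 51.3 166.4] 10.8
rackwall T 307 mean [ 574.9 -302.5   40.6] min [ 539.  -387.3   30.2] max [ 611.  -218.5   49.8] rect [ 576.3 -303.2] [ 48.1 166. ] 10.5
racktab S 77 mean [ 598.6 -301.5   76.2] min [ 590.4 -313.8   60.2] max [ 604.3 -282.8   84.3] rect [ 59
[... 1712 characters left out ...]
 [ 408.3 -282.5   42. ] rect [ 389.6 -300.3] [29.9 32.4] 24.7
B body T 65 mean [ 388.2 -296.8   36.1] min [ 372.4 -317.4   20.5] max [ 406.6 -282.6   41.8] rect [ 389.5 -300.1] [29.7 30.5] 24.3
B cap S 42 mean [ 391.1 -301.8   72.7] min [ 382.7 -308.8   60.6] max [ 397.  -293.4   80. ] rect [ 389. -301.] [13.8 14.4] 68.4
B cap T 25 mean [ 389.7 -299.3   74. ] min [ 383.7 -305.9   60.2] max [ 396.1 -292.9   83.3] rect [ 389.9 -299.4] [12.9 12.3] 6.5
pot S 346 mean [702.7 -67.3 117.9] min [ 666.1 -126.5   90. ] max [734.8  50.5 173.7] rect [706.9 -39.8] [177.3  49.6] 75.9
pot T 193 mean [703.4 -49.4 114.7] min [ 666.6 -126.    90.2] max [735.7  48.4 174.3] rect [707.1 -40.4] [174.8  49.2] 74.9
```

View pics/crop1.png

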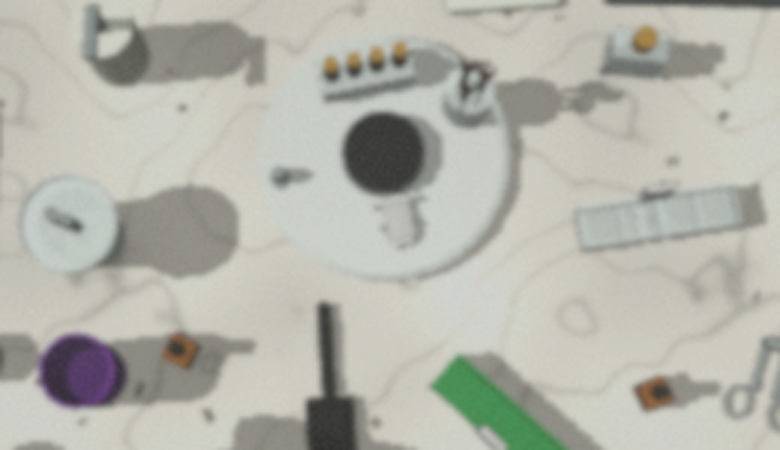

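The enlarged crop confirms the clear rack at crop (665,215), with its tab on the far (+x) side. The white cup with the tier is at (68,222), the knob at (282,177) and the rail at (402,215). Next I'll fit the axis.

```bash
cat >> h.py <<'E'
from scipy.optimize import least_squares
def hub(im):
    P=pts(im); g=im["pixels"].max(-1)
    m=(g<60)&(abs(P[...,0]-635)<60)&(abs(P[...,1]+14)<60)&(P[...,2]>37)&(P[...,2]<48)
    q=P[m]; c=cv2.findContours(m.astype(np.uint8),0,1)[0]; c=max(c,key=len)[:,0]
    e=P[c[:,1],c[:,0]]
    r=least_squares(lambda p:np.hypot(e[:,0]-p[0],e[:,1]-p[1])-42,[635,-14],loss="soft_l1")
    return r.x,q.mean(0),m.sum()
def box(im,c):
    P=pts(im).reshape(-1,3); m=np.all([(P[:,i]>c[2*i])&(P[:,i]<c[2*i+1]) for i in range(3)],0); return P[m]
E
python3 - <<'E'
from h import *
for n in ["scene","top"]:
    im=get_image(n); print(n,hub(im))
    p=box(im,(560,800,-140,100,60,200)); 
    for z in (70,100,130):
        q=p[(p[:,2]>z)]; L=q[q[:,1]>-40];R=q[q[:,1]<=-40]
        print(z,[ (len(a),a.min(0).round(),a.max(0).round()) for a in (L,R) if len(a)])
    t=box(im,(470,610,220,370,148,190)); c=np.cov(t[:,:2].T); w,v=np.linalg.eigh(c); print("tiertab yaw",np.degrees(np.arctan2(*v[::-1,1])))
    t=box(im,(520,640,-400,-200,70,90)); c=np.cov(t[:,:2].T); w,v=np.linalg.eigh(c); print("racktab yaw",np.degrees(np.arctan2(*v[::-1,1])))
E
```

```text
scene (array([635.76209194, -16.02761253]), array([628.58433066, -17.56208977,  43.64563162]), np.int64(355))
70 [(165, array([702., -38.,  70.]), array([735.,  50., 107.])), (431, array([ 665., -126.,   71.]), array([717., -75., 172.]))]
100 [(79, array([703., -38., 100.]), array([734.,  50., 107.])), (157, array([ 674., -121.,  100.]), array([708., -86., 172.]))]
130 [(103, array([ 674., -121.,  130.]), array([708., -86., 172.]))]
tiertab yaw 67.66601957752587
racktab yaw 99.93582352090684
top (array([632.88843987, -14.37823743]), array([632.70247383, -14.27240284,  42.26035671]), np.int64(496))
70 [(139, array([702., -34.,  70.]), array([735.,  49., 108.])), (254, array([ 666., -127.,   70.]), array([717., -75., 173.]))]
100 [(55, array([704., -33., 100.]), array([735.,  48., 108.])), (68, array([ 675., -120.,  102.]), array([708., -86., 173.]))]
130 [(53, array([ 675., -120.,  130.]), array([708., -86., 173.]))]
tiertab yaw 69.68099893273457
racktab yaw 99.69297383891507
```

jog_arm(increments=[0,0,9.85,0,0,-2,100,0,0,9.85,0,0,-2,100,0,0,9.85,0,0,-2,100,0,0,9.85,0,0,-2,100,0,0,9.85,0,0,-2,100,0,0,9.85,0,0,-2,100,0,0,9.85,0,0,-2,100])

```text
t: 2.68
ee_pos: [224.7, 583.2, 210.8]
orientation: [-2.228, -2.215, 0.0]
ft_force: [-0.1, -0.3, -0.2]
width: 87.4
grasp_force: 0.0
```

jog_arm(increments=[0,0,0,-44.4,34.8,0,100,0,0,0,-44.4,34.8,0,100,0,0,0,-44.4,34.8,0,100,0,0,0,-44.4,34.8,0,100,0,0,0,-44.4,34.8,0,100,0,0,0,-44.4,34.8,0,100,0,0,0,-44.4,34.8,0,100,0,0,0,-44.4,34.8,0,100,0,0,0,-44.4,34.8,0,50,0,0,0,-44.4,34.8,0,50,0,0,0,-44.4,34.8,0,50,0,0,0,0,0,50,50])

```text
t: 4.18
ee_pos: [613.1, 91.9, 163.9]
orientation: [2.222, 2.212, 0.012]
ft_force: [0.2, 0.6, -1.0]
width: 51.3
grasp_force: 0.0
```

jog_arm(increments=[0,0,0,0,0,45,50,0,0,0,0,0,45,50,0,0,0,0,0,36,50,0,0,0,0,0,0,0,0,0,0,0,0,0,0,0,0,0,0,0,0,0,0,0,0,0,0,0,0])

```text
t: 5.05
ee_pos: [608.3, 94.8, 36.3]
orientation: [2.221, 2.22, 0.003]
ft_force: [0.5, -0.3, -0.2]
width: 7.4
grasp_force: 0.0
```

jog_arm(increments=[0,0,0,0,0,0,0,0,0,0,0,0,0,0])

```text
t: 5.3
ee_pos: [607.4, 94.7, 35.1]
orientation: [2.222, 2.221, 0.001]
ft_force: [0.5, 0.6, 0.6]
width: 0.5
grasp_force: 0.0
```

Run:
```python
from h import *
im=get_image("scene"); u,v=map(int,proj(im,[608,95,45]))
cv2.imwrite("pics/k1.png",cv2.resize(im["pixels"][v-60:v+50,u-75:u+75],(600,440),interpolation=cv2.INTER_CUBIC)); print(u,v,get_obs()["width"])
```

```text
299 204 0.5486475650913605
```

View pics/k1.png

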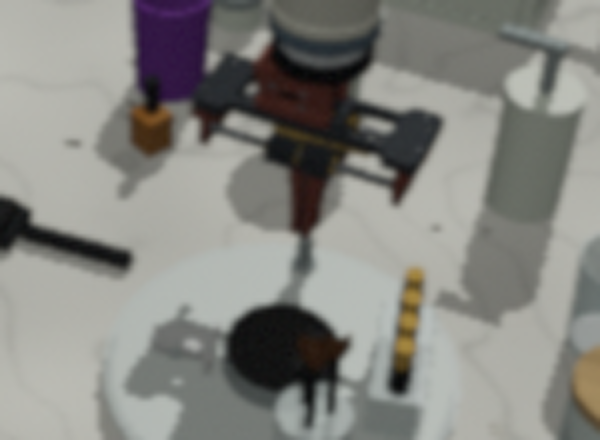

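Run:
```python
from h import *
for n in ["scene","top"]:
    im=get_image(n); P=box(im,(570,670,60,150,24,130))
    for z in range(24,130,8):
        q=P[(P[:,2]>=z)&(P[:,2]<z+8)]
        if len(q): print(n,z,len(q),q.min(0).round(),q.max(0).round())
```

```text
scene 24 11 [590.  85.  24.] [616. 102.  31.]
scene 32 8 [603.  88.  33.] [613.  94.  40.]
scene 40 7 [603.  90.  42.] [613.  95.  48.]
scene 48 6 [601.  88.  48.] [612.  97.  51.]
scene 56 5 [599.  82.  61.] [612.  85.  64.]
scene 64 13 [598.  81.  64.] [615. 103.  72.]
scene 72 13 [597.  81.  72.] [614. 102.  79.]
scene 80 17 [596.  80.  80.] [615. 100.  88.]
scene 88 13 [596.  81.  89.] [616. 100.  95.]
scene 96 16 [596.  80.  96.] [617.  99. 104.]
scene 104 17 [595.  79. 104.] [618. 102. 112.]
scene 112 16 [595.  78. 113.] [618.  90. 120.]
scene 120 13 [595.  79. 120.] [621.  85. 127.]
scene 128 1 [602.  80. 128.] [602.  80. 128.]
```

The fingers have closed above the knob: their visible ends are near z 60 while the TCP reads 35. I'll open, look at the finger ends and then go lower.

jog_arm(increments=[0,0,0,0,0,0,40,0,0,0,0,0,0,40,0,0,0,0,0,0,40,0,0,0,0,0,0,40])

```text
t: 5.95
ee_pos: [607.3, 94.7, 34.8]
orientation: [-2.222, -2.221, 0.0]
ft_force: [-0.2, 0.0, 0.7]
width: 34.0
grasp_force: 0.0
```

Run:
```python
from h import *
print(get_obs()["ee_pos"],get_obs()["width"])
for n in ["scene"]:
    im=get_image(n); P=box(im,(550,670,60,150,24,130))
    for z in range(24,130,6):
        q=P[(P[:,2]>=z)&(P[:,2]<z+6)]
        if len(q): print(n,z,len(q),np.sort(q[:,0]).round()[[0,len(q)//3,len(q)//2,-1]],q[:,1].min().round(),q[:,1].max().round())
```

```text
[607.29201427  94.65661145  34.7547753 ] 34.02951818441372
scene 24 6 [604. 611. 612. 613.] 88.0 95.0
scene 30 6 [605. 609. 611. 613.] 87.0 96.0
scene 36 5 [604. 604. 607. 610.] 89.0 91.0
scene 42 6 [604. 610. 610. 614.] 88.0 92.0
scene 48 11 [602. 605. 607. 612.] 89.0 102.0
scene 60 8 [582. 588. 626. 631.] 82.0 103.0
scene 66 13 [581. 587. 589. 631.] 80.0 101.0
scene 72 12 [580. 587. 589. 632.] 82.0 96.0
scene 78 12 [580. 589. 627. 633.] 83.0 99.0
scene 84 13 [580. 589. 623. 632.] 81.0 102.0
scene 90 14 [580. 587. 589. 633.] 80.0 101.0
scene 96 15 [580. 589. 590. 634.] 80.0 105.0
scene 102 16 [578. 586. 588. 634.] 78.0 101.0
scene 108 20 [579. 588. 589. 635.] 79.0 101.0
scene 114 14 [577. 585. 588. 636.] 81.0 98.0
scene 120 13 [577. 586. 587. 635.] 81.0 99.0
scene 126 7 [580. 584. 586. 638.] 79.0 87.0
```

The visible finger ends sit about 25 mm above the reported TCP, so I'll go by what the camera shows. Descending 34 mm and closing.

jog_arm(increments=[0,0,0,0,0,12,40,0,0,0,0,0,12,40,0,0,0,0,0,10,40,0,0,0,0,0,0,40,0,0,0,0,0,0,10,0,0,0,0,0,0,10,0,0,0,0,0,0,10,0,0,0,0,0,0,10])

```text
t: 7.0
ee_pos: [607.9, 94.7, 1.2]
orientation: [2.221, 2.22, 0.002]
ft_force: [0.6, -0.0, 1.3]
width: 13.5
grasp_force: 30.0
```

jog_arm(increments=[0,0,0,1,5.5,0,10,0,0,0,1,5.5,0,10,0,0,0,0.5,5.5,0,10,0,0,0,0.5,5.5,0,10,0,0,0,0,4.5,0,10,0,0,0,0,0,0,10,0,0,0,0,0,0,10,0,0,0,0,0,0,40,0,0,0,0,0,0,40,0,0,0,0,0,0,40,0,0,0,0,0,-60,40,0,0,0,0,0,-60,60])

```text
t: 8.5
ee_pos: [633.0, 97.3, 121.1]
orientation: [-2.221, -2.22, 0.003]
ft_force: [-0.1, -0.6, 0.5]
width: 41.7
grasp_force: 0.0
```

jog_arm(increments=[0,0,0,0,0,-60,60,0,0,0,-55,-10,0,60,0,0,0,-55,-10,0,60,0,0,0,-55,-10,0,60,0,0,0,-55,0,0,60,0,0,0,-55,0,0,60,0,0,0,-55,0,0,60,0,0,0,-55,0,0,60,0,0,0,0,0,0,60])

```text
t: 9.62
ee_pos: [603.0, -291.3, 180.5]
orientation: [2.226, 2.215, -0.001]
ft_force: [0.6, 0.8, -0.8]
width: 52.8
grasp_force: 0.0
```

Run:
```python
from h import *
o=get_obs(); print(o["ee_pos"],o["width"],o["t"])
for n in ["scene","top"]:
    im=get_image(n); print(n,hub(im)[0])
    def r(nm,c):
        p=box(im,c)
        if len(p)>4:
            q=cv2.minAreaRect(p[:,:2].astype(np.float32)); print(nm,len(p),p[:,:2].mean(0).round(1),np.round(q[0],1),np.round(q[1],1),round(q[2],1))
    r("knob",(600,670,70,130,30,60)); r("rail",(520,592,-50,20,29.5,34)); r("rails",(520,592,-50,20,24,29))
    r("racktab",(520,640,-400,-200,70,90)); r("rack",(520,640,-400,-200,35,50))
    r("A",(380,460,150,230,60,85)); r("B",(350,440,-340,-260,60,85))
```

```text
[ 603.03927831 -291.26819601  180.53874255] 52.79089250407802 9.625
scene [633.77882006 -17.4925691 ]
knob 30 [632.8  96. ] [631.8  97.5] [12.6 14.7] 30.8
rail 18 [561.   -1.3] [558.1  -1.2] [49.4 18.2] 2.7
rails 6 [575.6   3.9] [564.5  10.2] [12.7 47.1] 62.0
racktab 63 [ 598.2 -300.6] [ 597.  -299.6] [10.5 30.5] 7.5
rack 501 [ 575.8 -309.1] [ 576.5 -301.9] [ 51.1 166.2] 10.7
A 26 [420.6 189.2] [420.6 189.8] [14.4 12.3] 45.0
B 41 [ 391.  -301.6] [ 389.8 -300.8] [13.  12.4] 4.6
top [632.72832752 -14.33103243]
knob 19 [631.4  97.1] [632.   97.7] [11.4 11.2] 40.0
rail 64 [560.7 -14.9] [562.5 -17.1] [32.9 55.1] 84.3
rails 49 [560.9 -15.5] [554.6 -14.5] [67.8 64.9] 4.1
rack 58 [ 565.9 -233.2] [ 564.2 -242. ] [45.1 41.3] 11.3
A 21 [420.7 191.2] [421.  191.1] [11.7 12.7] 54.4
```

```bash
cat >> h.py <<'E'
def fingers(zlo=60):
    o=get_obs(); e=o["ee_pos"]; im=get_image("scene")
    P=box(im,(e[0]-60,e[0]+60,e[1]-30,e[1]+30,e[2]+zlo-60,e[2]+60))
    h=np.sort(P[:,2]); print("ee",e.round(1),"low z",h[:6].round(1))
    P=P[(P[:,2]>e[2]+30)]; print("x",np.percentile(P[:,0],[1,50,99]).round(1),"y",np.percentile(P[:,1],[1,50,99]).round(1),"n",len(P))
E
python3 - <<'E'
from h import *
fingers()
E
```

```text
ee [ 603.1 -287.7  180.4] low z [207.6 208.1 208.5 208.5 208.7 208.7]
x [567.1 575.9 638.4] y [-301.4 -295.7 -278.6] n 143
```

jog_arm(increments=[0,0,0,-10,-6,0,50,0,0,-10,0,0,0,50,0,0,0,0,0,50,50,0,0,0,0,0,50,50,0,0,0,0,0,35,50,0,0,0,0,0,20,50,0,0,0,0,0,0,5,0,0,0,0,0,0,5,0,0,0,0,0,0,5,0,0,0,0,0,0,5,0,0,0,0,0,0,5])

```text
t: 11.15
ee_pos: [598.2, -297.8, 27.1]
orientation: [2.018, 2.405, 0.0]
ft_force: [-1.4, 0.8, 6.5]
width: 9.8
grasp_force: 30.0
```

jog_arm(increments=[0,0,0,0,0,-30,5,0,0,0,0,0,-50,5,0,0,10,0,0,0,5,0,0,0,0,0,0,5,0,0,0,0,0,0,5])

```text
t: 11.78
ee_pos: [596.9, -297.0, 104.9]
orientation: [-2.217, -2.223, 0.001]
ft_force: [-0.4, -0.5, -2.8]
width: 9.9
grasp_force: 30.0
```

Run:
```python
from h import *
o=get_obs(); print(o["ee_pos"],o["width"],o["t"],o["orientation"],o["ft_force"],o["moment"])
for n in ["top","scene"]:
    im=get_image(n)
    p=box(im,(420,520,-100,80,4,30)); 
    for y in range(-100,80,20):
        q=p[(p[:,1]>=y)&(p[:,1]<y+20)]
        if len(q): print(n,y,len(q),q[:,0].min().round(),q[:,2].max().round(), q[q[:,0]<490][:,[0,2]].max(0).round() if (q[:,0]<490).any() else "")
    z=o["ee_pos"][2]-27
    for nm,c in (("tab",(560,640,-340,-250,z+66,z+82)),("rack",(540,640,-400,-200,z+25,z+50))):
        p=box(im,c)
        if len(p)>4:
            q=cv2.minAreaRect(p[:,:2].astype(np.float32)); print(nm,len(p),np.round(q[0],1),np.round(q[1],1),round(q[2],1),"zmax",np.percentile(p[:,2],[2,50,98]).round(1))
    p=box(im,(540,640,-400,-200,z-20,z+60)); print([ (round(t[:,2].min(),1),round(t[:,2].max(),1),len(t)) for t in (p[p[:,1]<-350],p[p[:,1]>-240])])
```

```text
[ 596.89389721 -296.98492816  104.89460809] 9.948995456720098 11.775 [-2.21719324e+00 -2.22333296e+00  8.05875849e-04] [-0.40055403 -0.50141718 -2.8011089 ] [-0.10688689 -0.01464654 -0.03177515]
top -100 11 469.0 15.0 [488.   7.]
top -80 24 475.0 21.0 [485.   6.]
top -60 43 458.0 25.0 [484.  12.]
top -40 50 433.0 23.0 [477.   8.]
top -20 55 422.0 23.0 [490.   8.]
top 0 54 422.0 26.0 [482.  11.]
top 20 74 420.0 22.0 [482.  21.]
top 40 76 421.0 21.0 [488.  21.]
top 60 21 433.0 9.0 [487.   9.]
rack 89 [ 574.  -235.4] [40.3 46.5] 89.2 zmax [103.5 119.1 125.1]Traceback (most recent call last):
  File "<stdin>", line 14, in <module>
    return umr_minimum(a, axis, None, out, keepdims, initial, where)
ValueError: zero-size array to reduction operation minimum which has no identity
```

jog_arm(increments=[0,0,0,45,-12,0,5,0,0,0,45,-12,0,5,0,0,0,45,-12,0,5,0,0,0,45,-12,0,5,0,0,0,45,-12,0,5,0,0,0,45,-8.4,0,5,0,0,0,13.9,0,0,5,0,0,0,0,0,25,5,0,0,0,0,0,0,5,0,0,0,0,0,0,5])

```text
t: 13.08
ee_pos: [529.7, -14.0, 81.0]
orientation: [-2.222, -2.221, 0.0]
ft_force: [-0.4, -0.8, -2.3]
width: 10.0
grasp_force: 30.0
```

```bash
cat > m.py <<'E'
from h import *
import sys
o=get_obs(); print(o["ee_pos"].round(1),o["width"],o["t"],o["ft_force"].round(1),o["moment"].round(2))
for n in ["top","scene"]:
    im=get_image(n); b=(o["ee_pos"][2]-27.1)
    for nm,c in (("top",(460,620,-130,100,b+38,b+48)),("L",(460,620,50,100,b-5,b+50)),("R",(460,620,-130,-75,b-5,b+50)),("tab",(500,620,-35,10,b+76,b+86))):
        p=box(im,c)
        if len(p)>4:
            q=cv2.minAreaRect(p[:,:2].astype(np.float32)); print(n,nm,len(p),np.round(q[0],1),np.round(q[1],1),round(q[2],1),"z-b",(np.percentile(p[:,2],[2,50,98])-b).round(1),"y",np.percentile(p[:,1],[1,99]).round(1))
    if n=="scene":
        u,v=map(int,proj(im,[540,-14,40])); 
        if len(sys.argv)>1: cv2.imwrite(sys.argv[1],cv2.resize(im["pixels"][v-70:v+60,u-90:u+90],(792,572),interpolation=cv2.INTER_CUBIC))
E
python3 m.py pics/r1.png
```

```text
[529.7 -14.   81. ] 10.004015010047198 13.075 [-0.4 -0.8 -2.3] [-0.08 -0.    0.02]
scene top 210 [508.4 -18.2] [161.3  52.2] 88.8 z-b [38.5 43.4 47.2] y [-97.5  56.5]
scene L 26 [523.3  61.4] [10.6 21.5] 46.2 z-b [ 1.4 29.4 46.8] y [51.8 65.6]
scene R 197 [505.9 -87.3] [46.7 23. ] 1.2 z-b [ 2.  29.2 46.1] y [-98.6 -76.8]
scene tab 43 [529.8 -17.1] [26.6 27.6] 2.0 z-b [76.2 80.8 85.6] y [-30.6  -4. ]
```

View pics/r1.png

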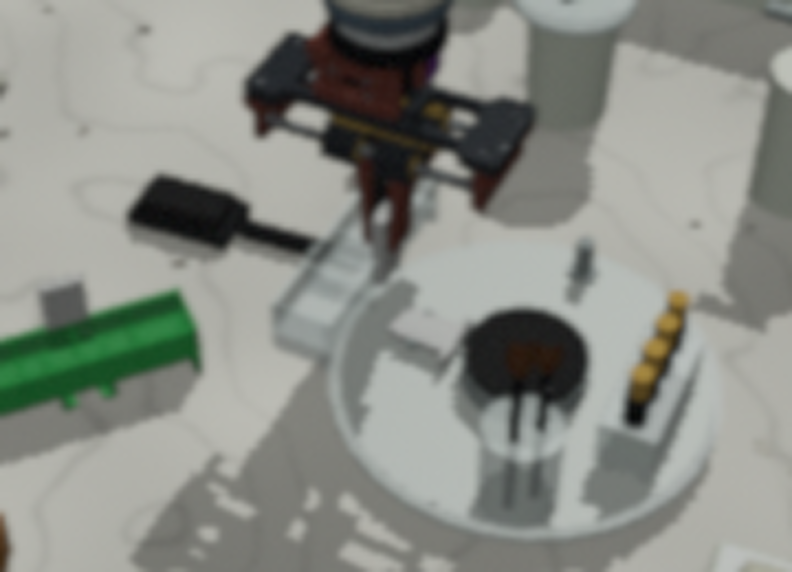

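The picture shows the clear rack level in the grip at (330,280), lined up before the rail at (430,330). Lowering it to 1 mm above the deck.

jog_arm(increments=[0,0,0,0.5,0,15,5,0,0,0,0,0,12,5,0,0,0,0,0,7,5,0,0,0,0,0,0,5,0,0,0,0,0,0,5])

```text
t: 13.8
ee_pos: [529.4, -12.9, 46.8]
orientation: [-2.222, -2.221, 0.0]
ft_force: [0.4, 0.1, -2.6]
width: 9.9
grasp_force: 30.0
```

```bash
python3 m.py
python3 - <<'E'
from h import *
im=get_image("scene"); P=box(im,(536,590,-50,20,28.5,34)); print("rail",len(P),[ (x,P[(P[:,0]>=x)&(P[:,0]<x+8)][:,1].min().round(1),P[(P[:,0]>=x)&(P[:,0]<x+8)][:,1].max().round(1)) for x in range(536,584,8) if ((P[:,0]>=x)&(P[:,0]<x+8)).any()])
E
```

```text
[529.4 -12.9  46.8] 9.850912970824702 13.8 [ 0.4  0.1 -2.6] [-0.07  0.    0.01]
top L 183 [577.8  82. ] [83.7 32.3] 1.8 z-b [-4.7 -0.5  5.2] y [67.  98.7]
top R 167 [ 577.2 -115. ] [83.7 25.9] 0.9 z-b [-4.5 -0.7  6.6] y [-127.9 -101.8]
scene top 197 [508.  -21.6] [153.1  51.3] 89.7 z-b [38.2 43.1 46.8] y [-96.8  52.2]
scene L 306 [566.   74.8] [108.   49.1] 1.7 z-b [-3.2  0.1 34.1] y [50.8 99.1]
scene R 604 [ 551.2 -102.4] [ 54.7 137.7] 89.8 z-b [-3.3  0.6 44.5] y [-128.6  -75.7]
scene tab 39 [528.4 -16.9] [28.8 24. ] 2.2 z-b [76.9 81.3 85.2] y [-28.9  -4.6]
rail 94 [(536, np.float64(-23.0), np.float64(-1.3)), (544, np.float64(-29.4), np.float64(-0.9)), (552, np.float64(-33.3), np.float64(2.8)), (560, np.float64(-29.1), np.float64(3.0)), (568, np.float64(-29.5), np.float64(0.1)), (576, np.float64(-36.1), np.float64(8.8))]
```

jog_arm(increments=[0,0,0,0,4,0.6,5,0,0,0,0,4,0,5,0,0,0,0,4,0,5,0,0,0,0,4,0,5,0,0,0,0,0,0,5])

```text
t: 14.58
ee_pos: [545.8, -13.0, 46.2]
orientation: [2.222, 2.221, 0.0]
ft_force: [0.1, 0.8, -2.5]
width: 10.0
grasp_force: 30.0
```

jog_arm(increments=[0,0,0,0,4,0,5,0,0,0,0,4,0,5,0,0,0,0,4,0,5,0,0,0,0,4,0,5,0,0,0,0,4,0,5,0,0,0,0,0,0,5])

```text
t: 15.32
ee_pos: [565.4, -12.9, 45.9]
orientation: [-2.222, -2.221, 0.0]
ft_force: [-2.0, -0.8, -4.0]
width: 9.8
grasp_force: 30.0
```

jog_arm(increments=[0,0,0,0,3,0,5,0,0,0,0,3,0,5,0,0,0,0,2,0,5,0,0,0,0,2,0,5,0,0,0,0,0,0,5,0,0,0,0,0,0,5])

```text
t: 16.08
ee_pos: [576.9, -13.1, 46.5]
orientation: [2.22, 2.219, 0.003]
ft_force: [3.5, 0.2, -5.4]
width: 9.7
grasp_force: 30.0
```

jog_arm(increments=[0,0,0,0,1.5,0,5,0,0,0,0,1,0,5,0,0,0,0,0,0,5])

```text
t: 16.45
ee_pos: [578.0, -12.8, 46.3]
orientation: [-2.222, -2.221, -0.0]
ft_force: [0.5, 0.5, -2.7]
width: 9.8
grasp_force: 30.0
```

It clicked home: the arm was pulled 1 mm forward and the force then fell to zero. Releasing and lifting clear.

jog_arm(increments=[0,0,0,0,0,0,30,0,0,0,0,0,0,30,0,0,0,0,0,0,30,0,0,0,0,0,-60,30,0,0,0,0,0,-60,30,0,0,0,0,0,-30,30,0,0,0,45,-35,0,30,0,0,0,45,-35,0,30,0,0,0,45,-35,0,30,0,0,0,45,-35,0,30,0,0,0,0,0,0,30])

```text
t: 17.82
ee_pos: [435.6, 169.2, 196.3]
orientation: [-2.216, -2.226, 0.001]
ft_force: [0.5, 0.3, 0.0]
width: 26.4
grasp_force: 0.0
```

```bash
cat > s.py <<'E'
from h import *
o=get_obs(); print(o["ee_pos"].round(1),round(o["width"],1),o["t"],o["orientation"].round(3))
for n in ["top","scene"]:
    im=get_image(n); print(n,"hub",hub(im)[0].round(1))
    for nm,c in (("knob",(600,670,70,130,30,60)),("rackwalls",(500,620,-130,100,56,66)),("racktab",(540,620,-50,20,94,104)),("A",(360,480,120,260,60,85)),("B",(320,460,-370,-250,60,85)),("Abody",(360,480,140,250,30,44)),("Bbody",(350,440,-340,-260,30,44))):
        p=box(im,c)
        if len(p)>4:
            q=cv2.minAreaRect(p[:,:2].astype(np.float32)); print(nm,len(p),np.round(q[0],1),np.round(q[1],1),round(q[2],1),"y",np.percentile(p[:,1],[1,99]).round(1),"x",np.percentile(p[:,0],[1,99]).round(1))
    for r in models.look_for("polish0",n)[:6]: print("polish",round(r["p"],2),np.round(r["centre"]))
E
python3 s.py
```

```text
[435.6 169.2 196.3] 26.4 17.825 [-2.216e+00 -2.226e+00  1.000e-03]
top hub [633.6 -14.1]
knob 19 [632.   97.7] [11.8 11.6] 47.3 y [ 91.3 103.4] x [626.  639.6]
rackwalls 198 [555.3 -13.4] [161.8  46.3] 89.8 y [-94.1  67.1] x [532.5 578.1]
racktab 24 [577.2 -14.1] [28.   9.4] 85.1 y [-27.3  -0.6] x [573.4 582.5]
A 16 [389.8 251.5] [ 8.1 42.4] 81.1 y [247.6 258.2] x [369.9 410.5]
B 25 [ 390.  -300.4] [12.6 13.3] 2.4 y [-306.8 -293.8] x [383.6 396.1]
Bbody 62 [ 389.7 -300.7] [29.4 30.5] 23.5 y [-317.3 -283.5] x [372.5 406.7]
polish 0.41 [ 391. -293.   42.]
polish 0.32 [557. -12.  39.]
scene hub [634.3 -17.2]
knob 30 [632.1  97.2] [12.8 15.1] 32.9 y [ 88.7 104.1] x [625.  638.3]
rackwalls 280 [556.3 -12.6] [168.3  51.5] 89.5 y [-95.  69.] x [531.2 581.6]
racktab 32 [577.2 -14.6] [ 9.2 33.9] 0.4 y [-30.6   1.5] x [572.7 581.8]
A 94 [398.1 220.1] [52.2 80.2] 4.4 y [184.  258.9] x [369.6 425.9]
B 42 [ 389.2 -300.5] [14.1 13.4] 28.4 y [-307.4 -294.1] x [382.3 397.8]
Abody 56 [415.7 212.9] [35.8 82.2] 11.7 y [173.1 249.6] x [394.6 437.4]
Bbody 97 [ 389.3 -300.4] [30.1 33. ] 28.0 y [-318.3 -283.5] x [376.2 408.6]
polish 0.63 [428. 187.  37.]
polish 0.5 [ 394. -302.   39.]
```

Run:
```python
from h import *
def yaw(pix,im,c,s=1.0,draw=None):
    hsv=cv2.cvtColor(pix,cv2.COLOR_BGR2HSV); u,v=proj(im,c); u*=s;v*=s
    m=((hsv[...,0]<20)&(hsv[...,1]>110)&(hsv[...,2]>25)).astype(np.uint8)
    # metric resample of plane z=41
    n=80; out=np.zeros((n,n),np.float32)
    gx,gy=np.meshgrid(np.arange(n)-n/2,np.arange(n)-n/2); mp=np.array([proj(im,[c[0]+a,c[1]+b,41]) for a,b in zip(gx.ravel(),gy.ravel())])*s
    o=cv2.remap(m*255,mp[:,0].reshape(n,n).astype(np.float32),mp[:,1].reshape(n,n).astype(np.float32),1)
    k=max(cv2.findContours((o>127).astype(np.uint8),0,1)[0],key=cv2.contourArea); r=cv2.minAreaRect(k)
    print(np.round(np.array(r[0])-n/2+c[:2],1),np.round(r[1],1),round(r[2],1))
T=get_image("top")
p0=cv2.imread("pics/top0.png")
for c in ([421,191,41],[390,-300,41]): yaw(p0,T,c,1.5625)
yaw(T["pixels"],T,[390,-300,41])
S=get_image("scene"); yaw(S["pixels"],S,[421,191,41]); yaw(S["pixels"],S,[390,-300,41])
fingers()
```

```text
[418.8 190.4] [24.4 23.8] 65.2
[ 387.7 -297.4] [22.4 24.6] 26.6
[ 389.3 -297.4] [23.8 27.3] 28.3
[428.8 176.4] [34.9 60.8] 26.6
[ 399.7 -309.3] [29.2 50.2] 36.9
ee [438.7 166.3 196.2] low z [224.4 224.8 225.1 225.2 225.2 226. ]
x [416.5 452.2 461.2] y [150.  156.4 176.6] n 87
```

jog_arm(increments=[0,0,0,25.5,-17,0,45,0,0,8.5,0,0,0,45,0,0,8.5,0,0,0,45,0,0,8,0,0,50,45,0,0,0,0,0,50,45,0,0,0,0,0,40,45,0,0,0,0,0,28,45,0,0,0,0,0,0,45,0,0,0,0,0,0,5,0,0,0,0,0,0,5,0,0,0,0,0,0,5,0,0,0,0,0,0,5])

```text
t: 19.68
ee_pos: [421.6, 192.9, 29.1]
orientation: [2.65, 1.687, 0.003]
ft_force: [-1.2, -0.6, 6.2]
width: 14.4
grasp_force: 30.0
```

jog_arm(increments=[0,0,0,0,0,-50,5,0,0,-8.5,0,0,-50,5,0,0,-8.5,0,0,0,5,0,0,-8,0,0,0,5,0,0,0,-36.4,33.5,0,5,0,0,0,-36.4,33.5,0,5,0,0,0,-36.4,33.5,0,5,0,0,0,-36.4,33.5,0,5,0,0,0,0,0,0,5,0,0,0,0,0,0,5,0,0,0,0,0,0,5])

```text
t: 21.05
ee_pos: [553.7, 47.8, 128.1]
orientation: [-2.22, -2.222, 0.001]
ft_force: [-0.2, 0.7, 0.3]
width: 14.2
grasp_force: 30.0
```

```bash
cat > b.py <<'E'
from h import *
import sys
o=get_obs(); e=o["ee_pos"]; b=e[2]-float(sys.argv[1]); print(e.round(1),round(o["width"],1),o["t"],o["ft_force"].round(1))
im=get_image("scene")
for nm,c in (("body",(e[0]-40,e[0]+40,e[1]-40,e[1]+40,b-3,b+43)),("bodytop",(e[0]-40,e[0]+40,e[1]-40,e[1]+40,b+36,b+43)),("rack",(500,620,-130,100,55,66))):
    p=box(im,c)
    q=cv2.minAreaRect(p[:,:2].astype(np.float32)); print(nm,len(p),np.round(q[0],1),np.round(q[1],1),round(q[2],1),"x",np.percentile(p[:,0],[2,98]).round(1),"y",np.percentile(p[:,1],[2,50,98]).round(1),"z",np.percentile(p[:,2]-b,[1,99]).round(1))
if len(sys.argv)>2:
    u,v=map(int,proj(im,[555,e[1],70])); cv2.imwrite(sys.argv[2],cv2.resize(im["pixels"][v-60:v+50,u-75:u+75],(750,550),interpolation=cv2.INTER_CUBIC))
E
python3 b.py 29.1 pics/a1.png
```

```text
[553.7  47.8 128.1] 14.2 21.05 [-0.2  0.7  0.3]
body 142 [552.9  45.3] [29.8 29.3] 5.2 x [539.1 567.1] y [31.  34.6 57.5] z [ 3.4 42.6]
bodytop 51 [552.5  46.5] [29.4 29. ] 89.1 x [538.4 566.7] y [31.7 39.6 60.3] z [36.3 42.7]
rack 305 [556.6 -13.7] [168.1  51.3] 90.0 x [531.8 581.2] y [-95.8 -28.1  66.9] z [-43.8 -33.5]
```

View pics/a1.png

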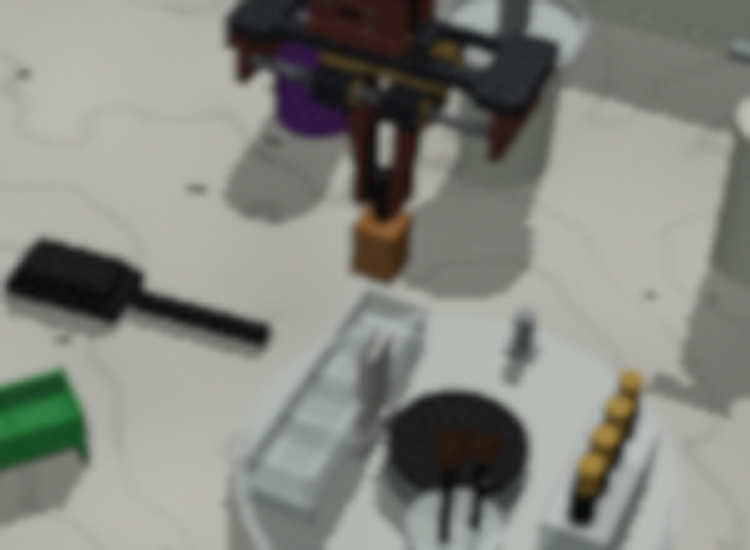

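The picture shows bottle A held upright and square at (380,245), over the near well at (390,305). Shifting 2.5 mm and lowering.

jog_arm(increments=[0,0,0,0,2.3,25,5,0,0,0,0,0,15,5,0,0,0,0,0,10,5,0,0,0,0,0,6,5,0,0,0,0,0,4,5,0,0,0,0,0,0,5,0,0,0,0,0,0,5])

```text
t: 21.98
ee_pos: [557.4, 46.9, 68.5]
orientation: [2.222, 2.221, 0.001]
ft_force: [0.4, 0.5, -0.3]
width: 14.3
grasp_force: 30.0
```

jog_arm(increments=[0,0,0,0,0,2,5,0,0,0,0,0,0,5,0,0,0,0,0,0,28,0,0,0,0,0,0,28,0,0,0,0,0,0,28,0,0,0,0,0,-50,28,0,0,0,0,0,-60,28,0,0,0,0,0,-20,45,0,0,0,-50,-24,0,45,0,0,0,-50,-24,0,45,0,0,0,-50,-24,0,45,0,0,0,-50,-24,0,45])

```text
t: 23.48
ee_pos: [460.2, -154.4, 196.4]
orientation: [2.221, 2.221, 0.0]
ft_force: [0.3, 0.4, 0.1]
width: 39.5
grasp_force: 0.0
```

jog_arm(increments=[0,0,0,-50,-24,0,45,0,0,0,-50,-24,0,45,0,0,0,0,0,0,45])

```text
t: 23.85
ee_pos: [411.6, -255.7, 196.3]
orientation: [2.227, 2.215, -0.0]
ft_force: [0.4, 0.3, -0.0]
width: 39.4
grasp_force: 0.0
```

```bash
python3 s.py
python3 - <<'E'
from h import *
for n in ["top","scene"]:
    im=get_image(n)
    for nm,c in (("cap",(530,580,20,72,85,118)),("anyA",(380,470,130,230,50,90))):
        p=box(im,c); print(n,nm,len(p),(p.mean(0).round(1),p.max(0).round(1)) if len(p) else "")
E
```

```text
[ 411.6 -255.7  196.3] 39.4 23.85 [ 2.227  2.215 -0.   ]
top hub [633.1 -14.2]
knob 18 [631.7  97.3] [13.6 11.6] 47.5 y [ 91.6 103.5] x [626.7 639.9]
rackwalls 194 [555.3 -13.4] [161.9  45.9] 89.6 y [-93.9  67.2] x [532.7 578. ]
racktab 28 [576.7 -14. ] [28.1  9.4] 84.3 y [-27.9  -0.6] x [573.1 582.1]
A 20 [394.6 252.6] [10.6 50.6] 89.7 y [247.3 257.9] x [369.8 419.6]
Abody 6 [393.9 249.2] [15.3  1.3] 0.6 y [248.5 249.9] x [386.4 401.4]
polish 0.61 [554.  52.  75.]
scene hub [633.9 -16. ]
knob 31 [632.9  96.2] [11.7 11.5] 56.5 y [ 89.7 101. ] x [626.1 638.7]
rackwalls 271 [556.4 -14.4] [ 51.9 166.2] 0.5 y [-96.3  65.9] x [531.1 581.7]
racktab 31 [576.9 -13.2] [33.7 10.7] 89.5 y [-29.7   3.3] x [571.5 582. ]
A 69 [395.5 250.8] [52.2 16.2] 2.3 y [244.1 259.5] x [369.5 421.2]
B 42 [ 390.2 -300.7] [12.4 14.7] 8.3 y [-307.9 -293.8] x [383.8 396.5]
Abody 5 [392.3 248.2] [ 2.7 13.4] 89.4 y [246.9 249.7] x [386. 399.]
Bbody 99 [ 390.  -301.5] [29.8 30.5] 28.2 y [-319.  -283.4] x [376.1 407. ]
polish 0.5 [ 393. -304.   41.]
polish 0.48 [559.  38.  79.]
polish 0.34 [679. -64.  18.]
top cap 25 (array([554.7,  45.4, 108.5]), array([561.5,  52.6, 117.6]))
top anyA 0 
scene cap 48 (array([556.6,  43. , 104.1]), array([562.8,  55.3, 116.8]))
scene anyA 0
```

jog_arm(increments=[0,0,0,-46.5,-22,0,45,0,0,-9,0,0,0,45,0,0,-9,0,0,0,45,0,0,-8,0,0,50,45,0,0,0,0,0,50,45,0,0,0,0,0,40,45,0,0,0,0,0,28,45,0,0,0,0,0,0,45,0,0,0,0,0,0,5,0,0,0,0,0,0,5,0,0,0,0,0,0,5,0,0,0,0,0,0,5])

```text
t: 25.65
ee_pos: [391.7, -300.0, 29.1]
orientation: [1.665, 2.662, -0.0]
ft_force: [0.3, 0.1, 6.6]
width: 14.3
grasp_force: 30.0
```

jog_arm(increments=[0,0,0,0,0,-50,5,0,0,9,0,0,-50,5,0,0,9,0,0,0,5,0,0,8,0,0,0,5,0,0,0,45.3,33,0,5,0,0,0,45.3,33,0,5,0,0,0,45.3,33,0,5,0,0,0,45.3,33,0,5,0,0,0,45.3,33,0,5,0,0,0,0,0,0,5,0,0,0,0,0,0,5,0,0,0,0,0,0,5])

```text
t: 27.15
ee_pos: [555.1, -74.1, 128.1]
orientation: [-2.223, -2.219, 0.001]
ft_force: [-0.1, -0.8, -0.4]
width: 14.2
grasp_force: 30.0
```

```bash
python3 b.py 29.1
```

```text
[555.1 -74.1 128.1] 14.2 27.15 [-0.1 -0.8 -0.4]
body 168 [553.5 -74.8] [32.1 30.6] 88.3 x [538.8 568.4] y [-89.7 -86.5 -62.8] z [ 4.4 42.8]
bodytop 57 [553.9 -74.7] [30.3 29.5] 3.7 x [539.7 568.3] y [-89.  -80.8 -63.7] z [36.2 42.9]
rack 235 [556.7 -13. ] [ 51.3 167.5] 0.1 x [531.8 581.8] y [-95.8 -40.   64.2] z [-43.7 -33.7]
```

jog_arm(increments=[0,0,0,0.7,0.5,25,5,0,0,0,0,0,15,5,0,0,0,0,0,10,5,0,0,0,0,0,6,5,0,0,0,0,0,4,5,0,0,0,0,0,2,5,0,0,0,0,0,0,5,0,0,0,0,0,0,5])

```text
t: 28.2
ee_pos: [556.8, -72.3, 66.4]
orientation: [2.221, 2.221, 0.0]
ft_force: [0.2, -0.4, -0.0]
width: 14.2
grasp_force: 30.0
```

jog_arm(increments=[0,0,0,0,0,0,28,0,0,0,0,0,0,28,0,0,0,0,0,0,28,0,0,0,0,0,-50,28,0,0,0,0,0,-60,28,0,0,0,0,0,-30,45,0,0,0,60,-2.8,0,45,0,0,0,60,-2.8,0,45,0,0,0,60,-2.8,0,45,0,0,0,60,-2.8,0,45,0,0,0,0,0,0,45])

```text
t: 29.58
ee_pos: [545.1, 171.3, 206.2]
orientation: [-2.216, -2.227, -0.001]
ft_force: [0.2, 0.2, -0.5]
width: 39.6
grasp_force: 0.0
```

Run:
```python
from h import *
o=get_obs(); print(o["ee_pos"],o["t"])
for n in ["top","scene"]:
    im=get_image(n)
    for nm,c in (("capA",(530,580,20,72,85,118)),("capB",(530,580,-100,-48,85,118)),("ttab",(480,600,240,350,148,190)),("tray",(470,610,220,370,113,140)),("rtab",(540,620,-50,20,92,104))):
        p=box(im,c)
        if len(p)>4:
            q=cv2.minAreaRect(p[:,:2].astype(np.float32)); print(n,nm,len(p),np.round(q[0],1),np.round(q[1],1),round(q[2],1),"z",p[:,2].max().round(1))
    for r in models.look_for("polish0",n)[:6]: print("polish",round(r["p"],2),np.round(r["centre"]))
    if n=="top": cv2.imwrite("pics/top2.png",cv2.convertScaleAbs(cv2.resize(im["pixels"],(800,600)),alpha=1.6))
    else: cv2.imwrite("pics/scene2.png",cv2.resize(im["pixels"],(800,600)))
```

```text
[545.07040254 171.30004012 206.23107715] 29.575
top capA 24 [555.3  44.5] [12.3 13.5] 35.3 z 117.7
top capB 23 [555.  -72.8] [12.1 12.5] 89.3 z 117.5
top tray 90 [531.5 297.9] [99.2 75.4] 84.9 z 127.8
top rtab 30 [577.  -14.3] [ 7.3 27.2] 2.6 z 102.1
polish 0.55 [556.  48.  78.]
polish 0.41 [552. -70.  79.]
polish 0.24 [556. -12.  44.]
scene capA 46 [555.4  45.7] [13.  16.3] 24.7 z 117.4
scene capB 54 [554. -72.] [14.7 15.6] 84.7 z 116.5
scene ttab 35 [539.  297.4] [31.  10.8] 68.8 z 164.9
scene tray 214 [538.6 294.7] [97.4 95.8] 26.7 z 140.0
scene rtab 34 [576.3 -13.8] [33.8 10.4] 88.0 z 102.7
polish 0.74 [673. -59.  17.]
polish 0.57 [557. -80.  79.]
```

View pics/scene2.png

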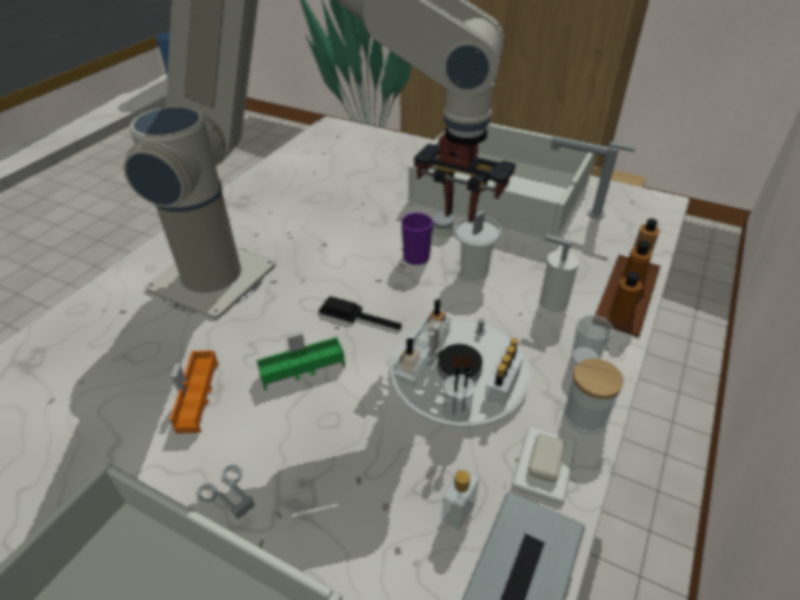

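The scene picture shows both bottles standing in the rack at (437,315) and (409,352), with no other bottle in view. The tier's tab is at (479,222), so I'll go for it next.

jog_arm(increments=[0,0,0,43.3,-2,0,45,0,0,0,43.3,-2,0,45,0,0,0,43.3,-2,0,45,0,0,10.6,0,0,0,45,0,0,10.6,0,0,0,45,0,0,0,0,0,50,45,0,0,0,0,0,30,45,0,0,0,0,0,14,45,0,0,0,0,0,0,5,0,0,0,0,0,0,5,0,0,0,0,0,0,5,0,0,0,0,0,0,5])

```text
t: 31.28
ee_pos: [540.1, 297.9, 113.2]
orientation: [2.592, 1.774, 0.003]
ft_force: [0.4, -0.1, 1.4]
width: 9.8
grasp_force: 30.0
```

jog_arm(increments=[0,0,0,0,0,-20,5,0,0,0,0,0,-50,5,0,0,0,0,0,-50,5,0,0,-10.6,0,0,0,5,0,0,-10.6,0,0,0,5,0,0,0,-52,15.7,0,5,0,0,0,-52,15.7,0,5,0,0,0,-52,15.7,0,5,0,0,0,-52,15.7,0,5,0,0,0,-52,15.7,0,5,0,0,0,-52,15.7,0,5,0,0,0,0,0,0,5])

```text
t: 32.78
ee_pos: [634.5, -18.0, 233.3]
orientation: [2.226, 2.215, 0.001]
ft_force: [0.4, 1.1, -1.7]
width: 10.0
grasp_force: 30.0
```

jog_arm(increments=[0,0,0,0,0,45,5,0,0,0,0,0,25,5,0,0,0,0,0,15,5,0,0,0,0,0,0,5,0,0,0,0,0,0,5])

```text
t: 33.4
ee_pos: [634.5, -14.1, 148.5]
orientation: [2.22, 2.221, 0.002]
ft_force: [0.0, -0.3, -2.1]
width: 9.5
grasp_force: 30.0
```

Run:
```python
from h import *
o=get_obs(); e=o["ee_pos"]; print(e.round(1),o["t"],o["ft_force"].round(1),o["moment"].round(2)); b=e[2]-91.2; print("tip",b)
for n in ["top","scene"]:
    im=get_image(n); print(n,hub(im)[0])
    for nm,c in (("tab",(590,680,-60,40,b+125,b+142)),("tray",(560,720,-90,70,b+84,b+104)),("stem",(590,680,-60,40,b+25,b+80)),("stemlow",(610,660,-40,15,max(b-3,47),b+20)),("cup",(480,600,230,360,98,110))):
        p=box(im,c)
        if len(p)>4:
            q=cv2.minAreaRect(p[:,:2].astype(np.float32)); print(n,nm,len(p),np.round(q[0],1),np.round(q[1],1),round(q[2],1),"med",np.median(p,0).round(1),"min",p.min(0).round(1))
    if n=="scene":
        u,v=map(int,proj(im,[633,-14,80])); cv2.imwrite("pics/t1.png",cv2.resize(im["pixels"][v-65:v+45,u-75:u+75],(750,550),interpolation=cv2.INTER_CUBIC))
```

```text
[634.5 -14.1 148.5] 33.4 [ 0.  -0.3 -2.1] [-0.11  0.06  0.03]
tip 57.33936296803115Traceback (most recent call last):
  File "<stdin>", line 4, in <module>
  File "h.py", line 16, in hub
    q=P[m]; c=cv2.findContours(m.astype(np.uint8),0,1)[0]; c=max(c,key=len)[:,0]
                                                             ~~~^^^^^^^^^^^
ValueError: max() iterable argument is empty
```

Run:
```python
from h import *
o=get_obs(); e=o["ee_pos"]; b=e[2]-91.2
im=get_image("scene")
for nm,c in (("tab",(590,680,-60,40,b+125,b+142)),("tray",(560,720,-90,70,b+84,b+104)),("stem",(610,660,-45,15,b+28,b+75)),("stemlow",(610,660,-40,15,b-8,b+16)),("cup",(480,600,230,360,98,110))):
    p=box(im,c)
    if len(p)>4:
        q=cv2.minAreaRect(p[:,:2].astype(np.float32)); print(nm,len(p),np.round(q[0],1),np.round(q[1],1),round(q[2],1),"med",np.median(p,0).round(1),"min",p.min(0).round(1))
u,v=map(int,proj(im,[633,-14,80])); cv2.imwrite("pics/t1.png",cv2.resize(im["pixels"][v-65:v+45,u-75:u+75],(750,550),interpolation=cv2.INTER_CUBIC))
```

```text
tab 66 [633.9 -17.5] [26.8 27. ] 86.6 med [635.2 -25.6 192.7] min [620.  -30.8 182.9]
tray 698 [634.1 -16.6] [99.4 95.7] 22.8 med [639.7 -20.2 147.5] min [583.  -65.  141.7]
stem 11 [635.  -19.1] [9.1 4.3] 20.5 med [636.2 -17.7  92.4] min [630.  -21.   86.3]
stemlow 7 [633.4 -18.2] [1.5 9.8] 88.6 med [634.9 -18.5  64.2] min [628.5 -19.1  60.5]
cup 18 [572.9 289.8] [42.9  9. ] 82.8 med [573.2 283.1 103.8] min [565.7 269.1  98.3]
```

View pics/t1.png

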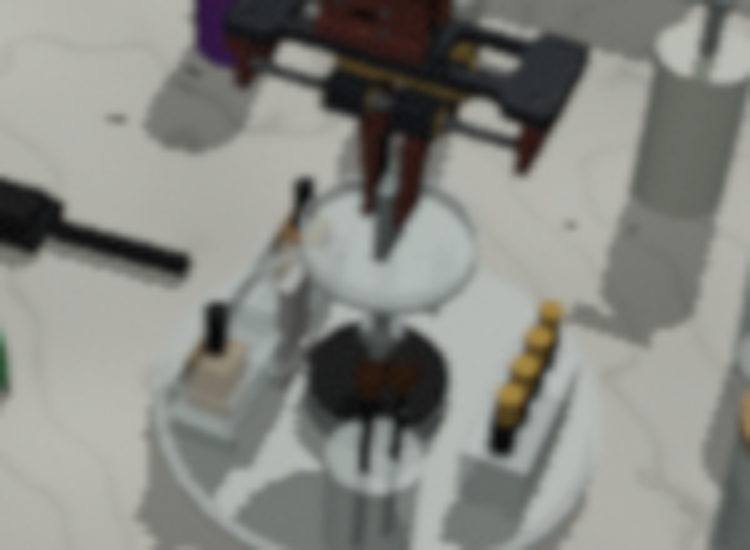

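The picture shows the tier hanging upright at (385,230), its stem over the hub at (380,370). Feeling for contact.

jog_arm(increments=[0,0,0,0,0,9,5,0,0,0,0,0,4,5,0,0,0,0,0,2,5,0,0,0,0,0,1.5,5,0,0,0,0,0,0,5])

```text
t: 34.12
ee_pos: [634.1, -14.6, 132.4]
orientation: [2.221, 2.22, 0.001]
ft_force: [-4.4, 0.3, 10.9]
width: 10.1
grasp_force: 30.0
```

jog_arm(increments=[0,0,0,0,1.3,-0.3,5,0,0,0,0,1.2,0,5,0,0,0,1.3,0,0,5,0,0,0,1.2,0,0,5,0,0,0,0,0,0,5])

```text
t: 34.75
ee_pos: [635.8, -12.6, 132.5]
orientation: [2.221, 2.221, -0.002]
ft_force: [-5.4, -1.8, 11.6]
width: 10.0
grasp_force: 30.2
```

jog_arm(increments=[0,0,0,0,-1.3,0,5,0,0,0,0,-1.3,0,5,0,0,0,0,-1.3,0,5,0,0,0,0,-1.3,0,5,0,0,0,0,0,0,5])

```text
t: 35.38
ee_pos: [632.8, -12.8, 132.7]
orientation: [2.219, 2.218, 0.003]
ft_force: [0.8, -3.0, 5.0]
width: 9.9
grasp_force: 30.0
```

jog_arm(increments=[0,0,0,-1.3,0,0.4,5,0,0,0,-1.3,0,0,5,0,0,0,-1.3,0,0,5,0,0,0,-1.3,0,0,5,0,0,0,0,0,0,5])

```text
t: 36.0
ee_pos: [632.7, -16.7, 132.3]
orientation: [2.221, 2.219, 0.005]
ft_force: [-0.1, 1.4, 7.9]
width: 9.6
grasp_force: 30.0
```

Now +x along y = -16.7.

jog_arm(increments=[0,0,0,0,1.3,0,5,0,0,0,0,1.3,0,5,0,0,0,0,1.3,0,5,0,0,0,0,1.3,0,5,0,0,0,0,1.3,0,5,0,0,0,0,0,0,5])

```text
t: 36.75
ee_pos: [637.0, -17.1, 132.2]
orientation: [-2.221, -2.22, 0.001]
ft_force: [-5.4, 1.2, 13.1]
width: 10.3
grasp_force: 30.4
```

jog_arm(increments=[0,0,0,1.3,0,-0.3,5,0,0,0,1.3,0,0,5,0,0,0,1.3,0,0,5,0,0,0,1.3,0,0,5,0,0,0,1.3,0,0,5,0,0,0,1.3,0,0,5,0,0,0,0,0,0,5])

```text
t: 37.62
ee_pos: [637.3, -10.0, 132.4]
orientation: [2.221, 2.221, -0.001]
ft_force: [-4.7, -1.9, 10.4]
width: 10.4
grasp_force: 30.1
```

jog_arm(increments=[0,0,0,0,-1.3,0,5,0,0,0,0,-1.3,0,5,0,0,0,0,-1.3,0,5,0,0,0,0,-1.3,0,5,0,0,0,0,-1.3,0.2,5,0,0,0,0,-1.3,0.2,5,0,0,0,0,-1.3,0,5,0,0,0,0,0,0,5])

```text
t: 38.62
ee_pos: [631.4, -9.9, 132.5]
orientation: [2.218, 2.217, 0.007]
ft_force: [3.7, -1.5, 6.2]
width: 9.8
grasp_force: 30.1
```

jog_arm(increments=[0,0,0,-1.3,0,0,5,0,0,0,-1.3,0,0,5,0,0,0,-1.3,0,0,5,0,0,0,-1.3,0,0,5,0,0,0,-1.3,0,0,5,0,0,0,-1.3,0,0,5,0,0,0,-1.3,0,0,5,0,0,0,-1.3,0,0,5,0,0,0,0,0,0,5])

```text
t: 39.75
ee_pos: [628.3, -19.9, 130.4]
orientation: [-2.222, -2.221, 0.0]
ft_force: [4.5, 2.2, -1.7]
width: 9.9
grasp_force: 30.0
```

The tool dropped 2 mm near (628,-20) with no support from below, so the stem is in the hole's mouth. Easing sideways and pressing down.

jog_arm(increments=[0,0,0,0.6,1,1,5,0,0,0,0,0,2,5,0,0,0,0,0,2,5,0,0,0,0,0,0,5])

```text
t: 40.25
ee_pos: [629.0, -19.2, 125.1]
orientation: [-2.222, -2.221, 0.001]
ft_force: [2.8, 0.4, -2.8]
width: 10.2
grasp_force: 30.0
```

jog_arm(increments=[0,0,0,0,0.8,2,5,0,0,0,0,0.4,2,5,0,0,0,0,0,2,5,0,0,0,0,0,2,5,0,0,0,0,0,1.5,5,0,0,0,0,0,0,5,0,0,0,0,0,0,5])

```text
t: 41.12
ee_pos: [630.6, -19.2, 116.0]
orientation: [2.222, 2.221, 0.0]
ft_force: [0.8, 0.1, -1.6]
width: 9.9
grasp_force: 30.0
```

jog_arm(increments=[0,0,0,0,0.3,1,5,0,0,0,0,0,1,5,0,0,0,0,0,0.5,5,0,0,0,0,0,0,5,0,0,0,0,0,0,5])

```text
t: 41.75
ee_pos: [631.3, -19.1, 114.9]
orientation: [2.221, 2.22, 0.001]
ft_force: [-2.0, 0.4, 7.7]
width: 9.7
grasp_force: 30.0
```

Seated: there is upward force at the expected height, 17.5 mm below plate contact. Releasing, lifting and checking everything.

jog_arm(increments=[0,0,0,0,0,0,30,0,0,0,0,0,0,30,0,0,0,0,0,0,30,0,0,0,0,0,-50,30,0,0,0,0,0,-60,30,0,0,0,0,0,-50,30,0,0,0,50,-35,0,30,0,0,0,50,-35,0,30,0,0,0,50,-35,0,30,0,0,0,50,-35,0,30,0,0,0,50,-35,0,30,0,0,0,0,0,0,30])

```text
t: 43.25
ee_pos: [453.7, 233.6, 273.5]
orientation: [-2.216, -2.226, -0.0]
ft_force: [0.8, 0.6, -0.1]
width: 26.4
grasp_force: 0.0
```

Run:
```python
from h import *
o=get_obs(); print(o["ee_pos"].round(1),o["t"])
for n in ["top","scene"]:
    im=get_image(n)
    for nm,c in (("capA",(530,575,20,72,85,118)),("capB",(530,575,-100,-48,85,118)),("ttab",(590,670,-60,30,148,180)),("trayrim",(565,700,-90,60,110,135)),("rtab",(566,600,-40,12,85,104)),("rwall",(500,620,-130,100,56,66)),("knob",(600,670,70,130,30,60)),("cup",(480,600,230,360,95,112))):
        p=box(im,c)
        if len(p)>4:
            q=cv2.minAreaRect(p[:,:2].astype(np.float32)); print(n,nm,len(p),np.round(q[0],1),np.round(q[1],1),round(q[2],1),"z",np.percentile(p[:,2],[2,50,98]).round(1))
    if n=="scene":
        u,v=map(int,proj(im,[580,80,40])); cv2.imwrite("pics/f1.png",cv2.resize(im["pixels"][v-80:v+85,u-105:u+115],(800,600),interpolation=cv2.INTER_CUBIC))
        P=pts(im); m=np.abs(P[...,0]-630)<60; q=box(im,(570,690,-80,45,120,129)); A=np.c_[q[:,:2],np.ones(len(q))]; print("tilt",np.linalg.lstsq(A,q[:,2],rcond=None)[0])
```

```text
[453.7 233.6 273.5] 43.25
top capA 26 [554.7  45.5] [14.4 11.9] 86.1 z [ 85.8 112.3 117.4]
top capB 22 [554.5 -72.6] [12.8 12.6] 15.3 z [ 87.8 112.4 117.1]
top ttab 40 [629.5 -18.3] [26.6  8.8] 88.0 z [151.3 162.4 167.3]
top trayrim 649 [629.8 -18.7] [98.9 98.4] 0.8 z [110.2 113.9 127.8]
top rtab 34 [584.6 -13.9] [24.8 27.3] 3.3 z [ 87.3  97.2 103.3]
top rwall 202 [555.4 -13.3] [162.1  46.1] 89.7 z [56.2 60.6 65.6]
top knob 18 [631.9  97.8] [11.4 11.1] 46.1 z [34.5 48.8 57.6]
scene capA 47 [555.8  44.5] [14.  15.9] 68.6 z [ 85.7 105.8 116.8]
scene capB 53 [554.6 -73.9] [13.6 14. ] 88.1 z [ 87.9 106.8 115.8]
scene ttab 53 [630.1 -19.1] [10.2 33.9] 2.5 z [149.7 162.1 166.5]
scene trayrim 745 [629.5 -18.7] [99.7 99.1] 71.4 z [110.6 114.4 128.2]
scene rtab 16 [573.8 -21.7] [ 6.1 21.3] 26.1 z [ 85.6  93.9 100.3]
scene rwall 199 [556. -17.] [ 51.2 159.6] 0.2 z [56.4 61.3 64.8]
scene cup 136 [540.7 293.8] [70.6 76.3] 22.8 z [ 95.4 102.9 109.2]
tilt [5.10985148e-03 1.25377311e-03 1.21233091e+02]
```

View pics/f1.png

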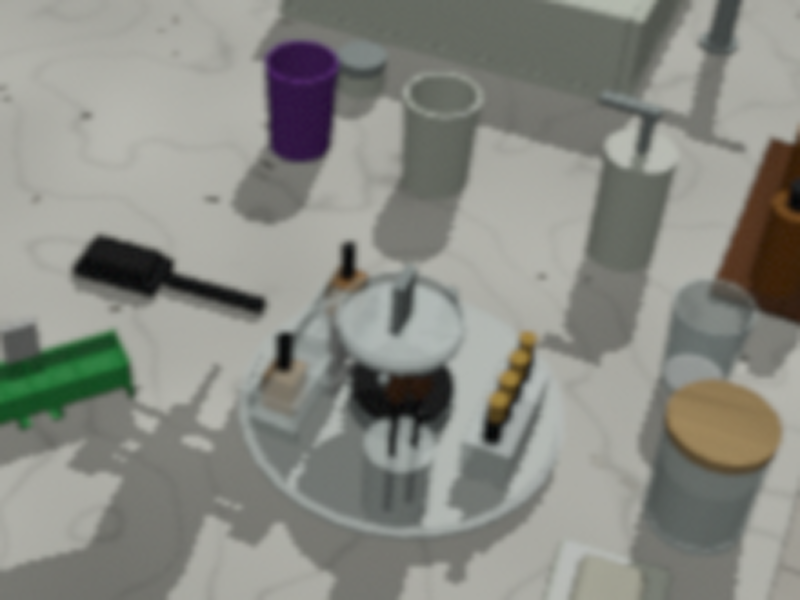

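The picture shows the tier upright on the hub at (400,330), tab top at about 164 mm as expected. Both bottles stand in the rack at (347,265) and (285,365), and the empty cup is upright at (442,135). The rack and rail are unchanged, facing the front. Handing in.

```bash
python3 -c "
from workcell import job
print(job.close_job())"
```

```text
the job is handed in; nothing more can be done
None
```

The job is handed in with every step done and checked in the last pictures: rail facing front, rack clicked home, both bottles I could find standing in wells, tier seated upright in the hub's hole, cup standing; it took about 43 s of the 210 s, and no verdict came back.

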